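Show a spray bottle's base to the inspection camera

TASK

Draw the wide spray bottle out of the bottle rack through the rack's open front (the top sheet holds its shoulders down until it is all the way out), leaving the slim bottle in its lane. Then raise it, lean it over and present the underside of its base to the inspection camera: centred on the lens, square to it and about 80 mm away from it, touching neither camera nor stand. Finish while still holding the bottle steady there; do not put it down or let go.

Things in the scene. Friction and masses are not known exactly. Their poses are not given: they have to be found in the camera images.
- rack: Fixed aluminium rack 150 (x) x 162 (y) x 160 mm high. Origin: centre of underside, z up; open front at its own -x (x = -75 mm). Floor 5 mm thick. Two 60 mm wide lanes along x, centre lines y = +45 and -45 mm; either bottle may be in either. Top sheet at 155-160 mm height has a 44 mm slot over each lane, open in front: caps stick up through it, bodies stay under it.
- bottle: Wide white spray bottle to show, loose, upright in one lane: 201 mm tall, empty, about 35 g, round body dia. 54 mm up to 142 mm, spray head dia. 36 mm from 147 to 201 mm (its top 46 mm over the rack's top sheet). Origin: centre of base underside, z towards the head. Lifts 8 mm before its shoulders meet the top sheet; free once its axis is past rack x = -102 mm.
- slim: Slim bottle in the other lane, loose, to be left there: 40 mm in diameter, 166 mm tall, cap 28 mm in diameter from 121 to 166 mm. Origin: centre of the underside of its base, z up.
- stand: The fixed low stand that carries the camera: base plate 110 x 100 x 10 mm with two upright cheeks 85 mm high. Origin: centre of its underside, z up; the camera looks towards its -x.
- camera: Inspection camera with 76 mm round ring light, fixed on a low stand (base 110 x 100 mm, cheeks 85 mm high). Origin: centre of the lens face, 105 mm above the worktop; z is the optical axis out of the lens, up and towards the robot's side, 30 degrees from vertical; y is level. It extends 64 mm behind the origin.
Mind the look-alikes: they are no part of the job. What is shaped like the slim but brown is not meant. Leave any yellow look-alike of the bottle alone.

How it is judged:
On the way:
1. the spray bottle has come out of the rack's open front at low height (x of bottle in the frame of rack below -0.103 m and height (world z) of bottle below 0.1 m and angle between bottle's own z axis and vertical below 0.5 rad and contact force between bottle and the fingers above 0.5 N), for 0.05 s.
At the end, for the whole second after the job is handed in: The spray bottle is held still by the fingers alone, cap uppermost, its base's centre within 25 mm of the lens axis in each direction and 50 to 110 mm from the lens, its own axis within 0.17 rad of the lens axis; the slim bottle stands in its lane (x of bottle in the frame of camera between -0.025 and 0.025 m and y of bottle in the frame of camera between -0.025 and 0.025 m and z of bottle in the frame of camera between 0.05 and 0.11 m and angle between the z axis of bottle and the z axis of camera, either way round below 0.17 rad and angle between bottle's own z axis and vertical below 1.2 rad and height (world z) of bottle above 0.1 m and contact force between bottle and the fingers above 1 N and contact force between bottle and camera below 0.1 N and contact force between bottle and rack below 0.1 N and linear speed of bottle below 0.03 m/s and angular speed of bottle below 0.2 rad/s and x of slim in the frame of rack above -0.05 m and angle between slim's own z axis and vertical below 0.15 rad and height (world z) of slim below 0.015 m); the arm keeps its last pose, push and grip.
It fails at once if the slim bottle is pushed about or tipped (distance of slim from where it was at the start of the episode above 0.025 m or angle between slim's own z axis and vertical above 0.3 rad).
It fails at once if the camera or its stand is touched (contact force between stand and anything else above 1 N).
It also fails if it takes over 45 s, if anything falls off the work surface, if the arm or the gripper's body presses on something with over 40 N, if the wrist force passes 120 N, or if a joint passes its speed limit or range.

ROBOT

A 6-joint arm with a two-finger parallel gripper is mounted at the origin on a cart in front of the work surface, level with it; the furniture and walls round the work are solid. World frame = base frame: x ahead of the robot, y to its left, z up, the work surface at z = 0. Lengths are in m, angles in rad, forces in N, time in s.
With the tool pointing down it reaches from about 0.25 to 0.725 m from the base axis. Payload 4 kg.
Tool frame: the origin (TCP) lies on the centre line of the jaws, within the pads' length; the fingertips stand 22 mm ahead of it and the grasp point (between the pads) lies 3 mm ahead of it; z points along the fingers, x is the direction in which the jaws open and shut, and the axes are right-handed (so a half turn about z gives the same grasp; the last joint's range is limited). The gripper opens to 85 mm and grips with 20 to 120 N. Pads are 22 mm wide; open, the fingers measure 114 mm over their backs; the gripper's body (76 mm by 85 mm) begins 54 mm behind the grasp point. The pads swing forward as they close: fully open they stand 13 mm farther back than shut.
Start: joints at [1.161, 0.241, 0.005, 1.335, 0, 1.571], TCP at [0.199, 0.459, 0.253] pointing down, gripper open.
Joint ranges: [-2.72, 2.72], [-1.05, 1.87], [-1.09, 1.28], [-1.99, 2.15], [-1.42, 1.44], [-3.14, 3.14]. Speed limits (rad/s): [2.79, 2.79, 3.14, 3.14, 3.14, 3.14].

INTERFACE

Orientations are given as a unit quaternion [x, y, z, w].
In Python, from cell import bot gives the robot as it stands. The module is installed in compiled form; this text tells all that it offers.
- The arm moves only by the tool play_rows, never from a script. Its argument "targets" is a list of rows, each an object of numbers: "dx", "dy", "dz": the shift along the world's x, y, z in cm; "wx", "wy", "wz": the turn, a rotation vector about the world's x, y, z in rad; "jaw": the finger opening in cm, from 0 to 8.54. In form: [{"dx": .., "dy": .., "dz": .., "wx": .., "wy": .., "wz": .., "jaw": ..}, ...]. A call has 1 to 12 rows; each row shifts and turns the commanded pose from where the row before left it; what a row does not reach is not made up. A row lasts 1/10 s, in which the tool goes at most 50 mm and 8.59 degrees, less where a joint would pass 70% of its speed; a pose out of reach is approached as far as the arm can. A call is refused whole if a number of a shift passes 5 or a number of a turn 0.15, either way. A call with a gripper value outside its range is refused whole. The fingers move at their own pace and stop on an object; the grip force is fixed at half the most. Time passes only in rows, so rows that do not move let the fingers close. It gives the time, the measured TCP pose, the force and the opening at its end, in the units of the state.
- bot.get_state(): the state, without advancing time (a new reading comes with each control period).
- bot.read_camera(name): name is "side" or "top"; returns the picture (384x512x3 uint8, red, green, blue); there is no depth.
- bot.get_calibration(name): a dict with "fovy" (degrees; the focal length in pixels is half the picture's height over the tangent of half this angle, whatever the lens; pixels are square), "cx", "cy" (the principal point, pixels), "R" (3x3) and "t" (3): a world point X has camera coordinates R X + t. Camera axes: x right, y down, z forward; pixel columns grow to the right and rows downward; lengths in m; the calibration is good to about 2 mm. A picture is of the moment at which its call begins. get_calibration takes no time and is no camera call.
- bot.finish_job(): hands the job in, once; it reports no verdict.
The state is a dict: "t": time; "q": joint angles; "qd": joint speeds; "joint_torque": joint torques, N m; "ee_pos": TCP position; "eef_rot": TCP orientation; "force": force on the tool from outside, world axes, zero at the start; "ft_torque": the same for the moment, N m; "finger_gap": finger opening in m.
Only numpy, scipy, OpenCV 4.12 (cv2) and the standard library are available. Lean on these libraries where they do the work, as an engineer would, in place of code of your own. Each camera call takes 0.05 s, during which the arm holds its last target. There are 200 camera calls.

## Working session

There is one attempt and no reset: what is moved stays moved. The work goes in short steps, Python scripts to look and compute and a tool call to move; the robot and the scene stay as the last step left them, time stands still between calls to the robot, and variables do not carry over. Pictures are saved under pics/ and viewed, about 8 in all and at most 12, crops included, and the job is handed in when it is done.

Besides the shell and the picture viewer there is one more tool, called as a command line: name --argument value ..., lists and objects as JSON in quotes. play_rows: Moves the arm, as the interface text tells. Its arguments: {"type":"object","properties":{"targets":{"type":"array"}},"required":["targets"]}

```bash
mkdir -p pics
cat > h.py <<'E'
import numpy as np, cv2
from cell import bot
def K(n):
    c=bot.get_calibration(n); f=192/np.tan(np.radians(c["fovy"])/2)
    return f,c["cx"],c["cy"],np.array(c["R"]),np.array(c["t"])
def ray(n,u,v):
    f,cx,cy,R,t=K(n); d=R.T@np.array([(u-cx)/f,(v-cy)/f,1]); return -R.T@t,d
def onz(n,u,v,z):
    o,d=ray(n,u,v); return o+d*(z-o[2])/d[2]
def proj(n,X):
    f,cx,cy,R,t=K(n); p=R@np.array(X)+t; return np.array([cx+f*p[0]/p[2],cy+f*p[1]/p[2]])
def tri(a,b):
    A=[];B=[]
    o1,d1=ray("side",*a);o2,d2=ray("top",*b)
    s=np.linalg.lstsq(np.c_[d1,-d2],o2-o1,rcond=None)[0]
    p,q=o1+s[0]*d1,o2+s[1]*d2
    return (p+q)/2,np.linalg.norm(p-q)
def shot(n,name,crop=None,k=1):
    im=bot.read_camera(n)[...,::-1]; cv2.imwrite(f"pics/{name}_raw.png",im)
    if crop: x0,y0,x1,y1=crop; im=im[y0:y1,x0:x1]
    cv2.imwrite(f"pics/{name}.png",cv2.resize(im,None,fx=k,fy=k,interpolation=cv2.INTER_CUBIC)); return im
E
python3 - <<'E'
from h import *
shot("side","s0",k=1.5);shot("top","t0",k=1.5)
for n in("side","top"):
    o,d=ray(n,*K(n)[1:3]);print(n,K(n)[:3],o,d)
E
```

```text
side (np.float64(465.88338599486076), 260.7485572429319, 194.49899465941996) [-0.04103198 -0.58733988  0.61268133] [ 0.67349784  0.50320143 -0.54146927]
top (np.float64(379.32122294767544), 256.7028032107742, 186.21682790713038) [ 0.07040993 -0.09107524  0.8047059 ] [ 0.60257459 -0.00795303 -0.79802294]
```

View pics/s0.png

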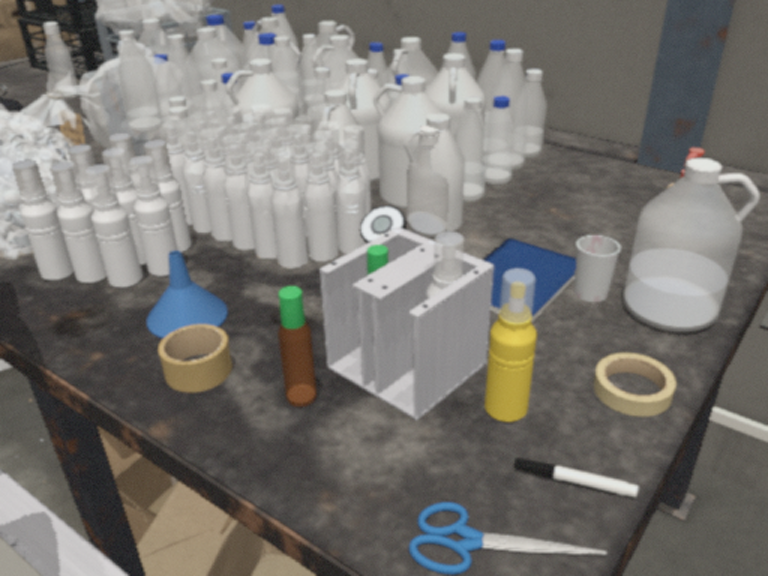

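View pics/t0.png

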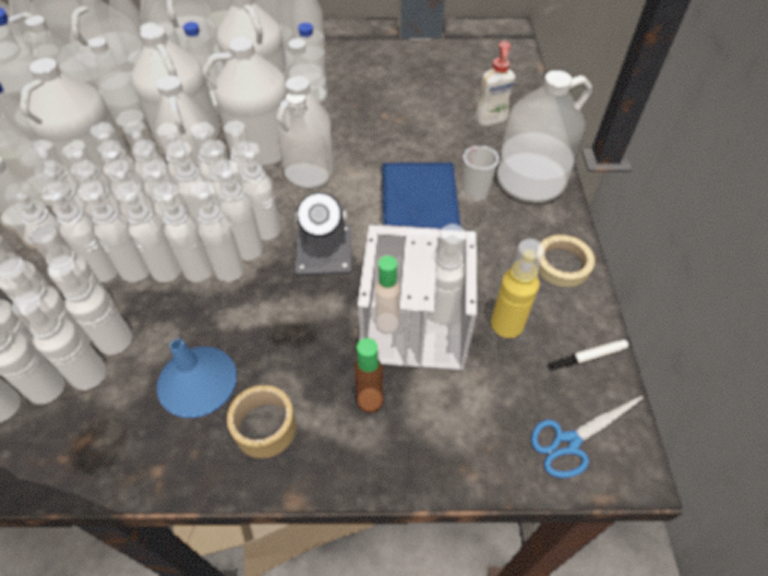

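Side view: the rack's open front faces the robot. The candidates (pixels as displayed, 1.5x):
- **Wide white bottle:** right lane of the rack, head at side (448,245) / top (452,235). This is my choice.
- **Yellow look-alike:** (510,350) / (515,300).
- **Slim bottle:** green cap at (377,258) / (388,270), in the left lane.
- **Brown look-alike:** (297,350) / (368,375), standing in front of the left lane.
- **Loose white bottles:** left rear.

The inspection camera is at (382,222) / (320,215).

Run:
```python
import cv2,numpy as np
a=cv2.imread("pics/s0_raw.png")[130:290,180:370];b=cv2.imread("pics/t0_raw.png")[120:280,185:375]
f=lambda i:cv2.resize(i,None,fx=4,fy=4,interpolation=cv2.INTER_CUBIC)
cv2.imwrite("pics/c_s.png",f(a)[:600]);cv2.imwrite("pics/c_t.png",f(b)[:600])
```

```text
(no output)
```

View pics/c_s.png

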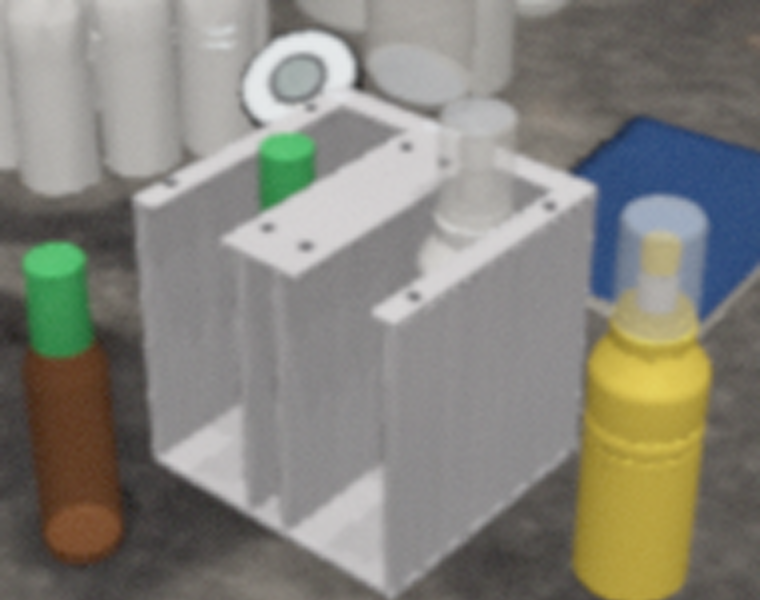

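View pics/c_t.png

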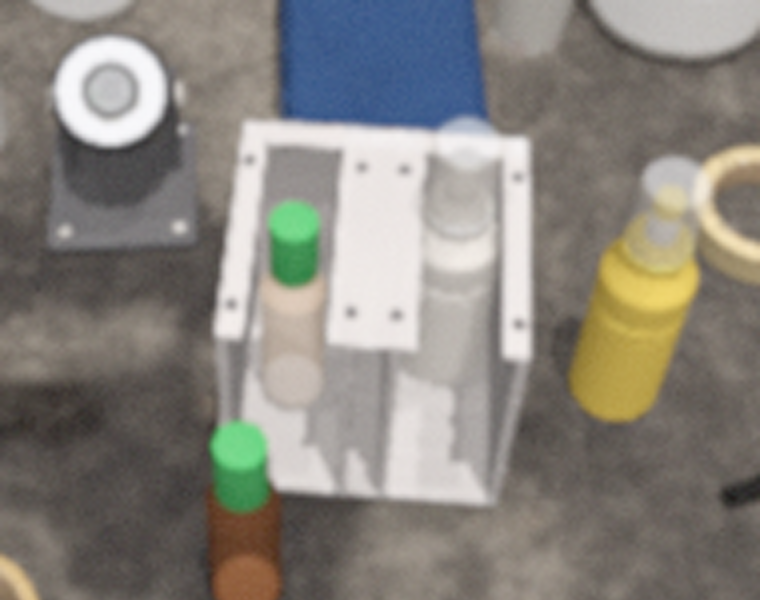

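The close crops confirm the choice: white wide bottle in the lane on the yellow bottle's side, cap top at side crop (479,115) and top crop (468,137). Next I locate everything.

Run:
```python
from h import *
np.set_printoptions(precision=4,suppress=True)
S=lambda u,v:(180+(u+.5)/4-.5,130+(v+.5)/4-.5)
T=lambda u,v:(185+(u+.5)/4-.5,120+(v+.5)/4-.5)
P={"FL":((136,203),(215,336)),"FR":((392,327),(530,359)),"BR":((597,187),(529,139)),"BL":((345,91),(245,121)),
"cap":((479,116),(468,137)),"slim":((288,148),(296,221)),"lens":((299,78),(110,91))}
for k,(a,b) in P.items():
    z={"cap":.206,"slim":.171,"lens":.105}.get(k,.16)
    print(k,*tri(S(*a),T(*b)),onz("side",*S(*a),z)[:2],onz("top",*T(*b),z)[:2])
for u,v in((50,246),(196,243),(215,605)): print("base",onz("top",*T(u,v),.01))
print("rackbottom",onz("side",*S(390,597),0),onz("side",*S(155,460),0), onz("top",*T(240,490),0),onz("top",*T(494,504),0))
print("brown top",tri(S(55,255),T(239,445)),"yellow",tri(S(664,215),T(674,180)))
print("brown base",onz("side",*S(82,535),0),"yellowbase",onz("side",*S(632,570),0))
s=bot.get_state();print(s)
```

```text
FL [ 0.5161 -0.0592  0.1552] 0.0004115570644172448 [ 0.5105 -0.0647] [ 0.5126 -0.0594]
FR [ 0.4979 -0.2202  0.1585] 0.0004926461041658605 [ 0.4959 -0.2214] [ 0.4972 -0.22  ]
BR [ 0.6471 -0.2353  0.1603] 0.0004809377874342182 [ 0.6479 -0.235 ] [ 0.647  -0.2353]
BL [ 0.6669 -0.0735  0.1548] 0.0002837942369483688 [ 0.659  -0.0794] [ 0.6619 -0.0736]
cap [ 0.6087 -0.1928  0.2034] 0.001902268972565115 [ 0.603  -0.1955] [ 0.6075 -0.1928]
slim [ 0.5807 -0.1018  0.1693] 1.429416452218747e-05 [ 0.5783 -0.1036] [ 0.5793 -0.1018]
lens [0.739  0.0131 0.1059] 0.0019671461388324745 [0.742  0.0144] [0.7386 0.0135]
base [0.6885 0.0588 0.01  ]
base [ 0.6903 -0.0379  0.01  ]
base [ 0.4325 -0.0556  0.01  ]
rackbottom [ 0.5009 -0.218   0.    ] [ 0.5146 -0.0599  0.    ] [ 0.5107 -0.0687  0.    ] [ 0.5001 -0.2197  0.    ]
brown top (array([ 0.4454, -0.0731,  0.167 ]), np.float64(0.002905177493413094)) yellow (array([ 0.5839, -0.2999,  0.1987]), np.float64(0.0011083975717923265))
brown base [ 0.4489 -0.0688  0.    ] yellowbase [ 0.5838 -0.3021  0.    ]
{'t': 0.1, 'q': array([ 1.161 ,  0.2413,  0.0038,  1.3352, -0.    ,  1.5708]), 'qd': array([ 0.0012, -0.0014,  0.0042,  0.0028, -0.0005, -0.0019]), 'joint_torque': array([ -0.0005, -37.3138,  25.301 ,   0.0109,  -0.    ,  -0.    ]), 'ee_pos': array([0.199 , 0.4581, 0.2525]), 'eef_rot': array([ 0.8362,  0.5484, -0.0008,  0.0006]), 'force': array([ 0.2629, -0.4729, -0.1279]), 'ft_torque': array([ 0.0071, -0.0092, -0.0324]), 'finger_gap': 0.08561532370500045}
```

play_rows --targets '[{"dz": 3.5},{"dz": 3.5},{"dx": 2,"dy": -3.2,"wz": -0.063},{"dx": 2,"dy": -3.2,"wz": -0.063},{"dx": 2,"dy": -3.2,"wz": -0.063},{"dx": 2,"dy": -3.2,"wz": -0.063},{"dx": 2,"dy": -3.2,"wz": -0.063},{"dx": 2,"dy": -3.2,"wz": -0.063},{"dx": 2,"dy": -3.2,"wz": -0.063},{"dx": 2,"dy": -3.2,"wz": -0.063},{"dx": 2,"dy": -3.2,"wz": -0.063},{"dx": 2,"dy": -3.2,"wz": -0.063}]'

```text
$.targets[0]: bad value
```

play_rows --targets '[{"dx": 2,"dy": -3.2,"wz": -0.063},{"dx": 2,"dy": -3.2,"wz": -0.063},{"dx": 2,"dy": -3.2,"wz": -0.063},{"dx": 2,"dy": -3.2,"wz": -0.063},{"dx": 2,"dy": -3.2,"wz": -0.063},{"dx": 2,"dy": -3.2,"wz": -0.063},{"dx": 2,"dy": -3.2,"wz": -0.063},{"dx": 2,"dy": -3.2,"wz": -0.063},{"dx": 2,"dy": -3.2,"wz": -0.063},{"dx": 2,"dy": -3.2,"wz": -0.063},{},{}]'

```text
$.targets[0]: bad value
```

play_rows --targets '[{"dx": 0,"dy": 0,"dz": 3.5,"wx": 0,"wy": 0,"wz": 0,"jaw": 8.5},{"dx": 0,"dy": 0,"dz": 3.5,"wx": 0,"wy": 0,"wz": 0,"jaw": 8.5},{"dx": 2,"dy": -3.2,"dz": 0,"wx": 0,"wy": 0,"wz": -0.063,"jaw": 8.5},{"dx": 2,"dy": -3.2,"dz": 0,"wx": 0,"wy": 0,"wz": -0.063,"jaw": 8.5},{"dx": 2,"dy": -3.2,"dz": 0,"wx": 0,"wy": 0,"wz": -0.063,"jaw": 8.5},{"dx": 2,"dy": -3.2,"dz": 0,"wx": 0,"wy": 0,"wz": -0.063,"jaw": 8.5},{"dx": 2,"dy": -3.2,"dz": 0,"wx": 0,"wy": 0,"wz": -0.063,"jaw": 8.5},{"dx": 2,"dy": -3.2,"dz": 0,"wx": 0,"wy": 0,"wz": -0.063,"jaw": 8.5},{"dx": 2,"dy": -3.2,"dz": 0,"wx": 0,"wy": 0,"wz": -0.063,"jaw": 8.5},{"dx": 2,"dy": -3.2,"dz": 0,"wx": 0,"wy": 0,"wz": -0.063,"jaw": 8.5},{"dx": 2,"dy": -3.2,"dz": 0,"wx": 0,"wy": 0,"wz": -0.063,"jaw": 8.5},{"dx": 2,"dy": -3.2,"dz": 0,"wx": 0,"wy": 0,"wz": -0.063,"jaw": 8.5}]'

```text
t: 1.3
ee_pos: [0.3995, 0.1371, 0.323]
eef_rot: [0.965, 0.261, -0.0, -0.0]
force: [1.0, 0.3, 0.1]
finger_gap: 0.0849
```

play_rows --targets '[{"dx": 2,"dy": -3.2,"dz": 0,"wx": 0,"wy": 0,"wz": -0.063,"jaw": 8.5},{"dx": 2,"dy": -3.2,"dz": 0,"wx": 0,"wy": 0,"wz": -0.063,"jaw": 8.5},{"dx": 2,"dy": -3.2,"dz": 0,"wx": 0,"wy": 0,"wz": -0.063,"jaw": 8.5},{"dx": 2,"dy": -3.2,"dz": 0,"wx": 0,"wy": 0,"wz": -0.063,"jaw": 8.5},{"dx": 2,"dy": -3.2,"dz": 0,"wx": 0,"wy": 0,"wz": -0.063,"jaw": 8.5},{"dx": 2,"dy": -3.2,"dz": 0,"wx": 0,"wy": 0,"wz": -0.063,"jaw": 8.5},{"dx": 2,"dy": -3.2,"dz": 0,"wx": 0,"wy": 0,"wz": -0.063,"jaw": 8.5},{"dx": 2,"dy": -3.2,"dz": 0,"wx": 0,"wy": 0,"wz": -0.063,"jaw": 8.5},{"dx": 2,"dy": -3.2,"dz": 0,"wx": 0,"wy": 0,"wz": -0.063,"jaw": 8.5},{"dx": 2,"dy": -3.2,"dz": 0,"wx": 0,"wy": 0,"wz": -0.063,"jaw": 8.5},{"dx": 0.9,"dy": -1.2,"dz": 0,"wx": 0,"wy": 0,"wz": 0,"jaw": 8.5},{"dx": 0,"dy": 0,"dz": 0,"wx": 0,"wy": 0,"wz": 0,"jaw": 8.5}]'

```text
t: 2.5
ee_pos: [0.6087, -0.1954, 0.321]
eef_rot: [0.999, -0.051, -0.001, -0.0]
force: [1.1, -0.6, 0.3]
finger_gap: 0.0849
```

play_rows --targets '[{"dx": 0,"dy": 0,"dz": -3,"wx": 0,"wy": 0,"wz": 0,"jaw": 8.5},{"dx": 0,"dy": 0,"dz": -3,"wx": 0,"wy": 0,"wz": 0,"jaw": 8.5},{"dx": 0,"dy": 0,"dz": -2,"wx": 0,"wy": 0,"wz": 0,"jaw": 8.5},{"dx": 0,"dy": 0,"dz": -1.5,"wx": 0,"wy": 0,"wz": 0,"jaw": 8.5},{"dx": 0,"dy": 0,"dz": -1.5,"wx": 0,"wy": 0,"wz": 0,"jaw": 8.5},{"dx": 0,"dy": 0,"dz": -1.5,"wx": 0,"wy": 0,"wz": 0,"jaw": 8.5},{"dx": 0,"dy": 0,"dz": 0,"wx": 0,"wy": 0,"wz": 0,"jaw": 8.5}]'

```text
t: 3.2
ee_pos: [0.6062, -0.1917, 0.1958]
eef_rot: [0.999, -0.049, -0.003, -0.001]
force: [-0.3, -0.9, -1.4]
finger_gap: 0.0848
```

Run:
```python
from h import *
import cv2
a=shot("side","s1")[100:290,170:370];b=shot("top","t1")[80:270,205:405]
cv2.imwrite("pics/m1.png",cv2.resize(np.hstack([a,b]),(800,380)))
print(proj("side",bot.get_state()["ee_pos"]),bot.get_state()["ee_pos"])
```

```text
[299.23908981 160.76067457] [ 0.60774329 -0.19250258  0.19847682]
```

View pics/m1.png

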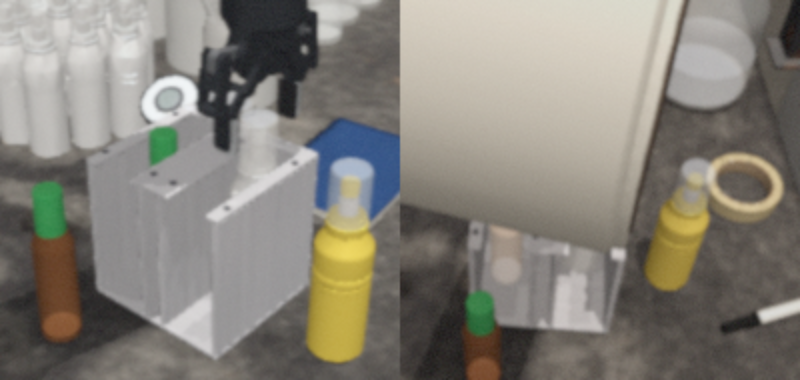

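The fingers straddle the white cap (side crop 258,130), and the sheet and the slim bottle's green cap are clear. Closing now.

play_rows --targets '[{"dx": 0,"dy": 0,"dz": -0.3,"wx": 0,"wy": 0,"wz": 0,"jaw": 6},{"dx": 0,"dy": 0,"dz": 0,"wx": 0,"wy": 0,"wz": 0,"jaw": 4.5},{"dx": 0,"dy": 0,"dz": 0,"wx": 0,"wy": 0,"wz": 0,"jaw": 3},{"dx": 0,"dy": 0,"dz": 0,"wx": 0,"wy": 0,"wz": 0,"jaw": 2},{"dx": 0,"dy": 0,"dz": 0,"wx": 0,"wy": 0,"wz": 0,"jaw": 2},{"dx": 0,"dy": 0,"dz": 0,"wx": 0,"wy": 0,"wz": 0,"jaw": 2},{"dx": 0,"dy": 0,"dz": 0,"wx": 0,"wy": 0,"wz": 0,"jaw": 2}]'

```text
t: 4.0
ee_pos: [0.6085, -0.1936, 0.1961]
eef_rot: [0.999, -0.05, 0.001, 0.0]
force: [-0.6, 0.4, 5.0]
finger_gap: 0.0341
```

play_rows --targets '[{"dx": 0,"dy": 0,"dz": 0.4,"wx": 0,"wy": 0,"wz": 0,"jaw": 2},{"dx": -1,"dy": 0.1,"dz": 0,"wx": 0,"wy": 0,"wz": 0,"jaw": 2},{"dx": -1,"dy": 0.1,"dz": 0,"wx": 0,"wy": 0,"wz": 0,"jaw": 2},{"dx": -1,"dy": 0.1,"dz": 0,"wx": 0,"wy": 0,"wz": 0,"jaw": 2},{"dx": 0,"dy": 0,"dz": 0,"wx": 0,"wy": 0,"wz": 0,"jaw": 2}]'

```text
t: 4.5
ee_pos: [0.577, -0.1902, 0.1989]
eef_rot: [0.999, -0.05, -0.001, -0.0]
force: [0.2, 0.4, -0.6]
finger_gap: 0.0346
```

Run:
```python
from h import *
import cv2
a=shot("side","s2")[100:290,170:370];b=shot("top","t2")[80:270,205:405]
cv2.imwrite("pics/m2.png",cv2.resize(np.hstack([a,b]),(800,380)))
s=bot.get_state();print(s["ee_pos"],s["force"],s["ft_torque"])
```

```text
[ 0.57831632 -0.19037611  0.19909956] [-0.04637762 -0.17029854 -0.48432026] [ 0.00414484 -0.04596595  0.00043279]
```

View pics/m2.png

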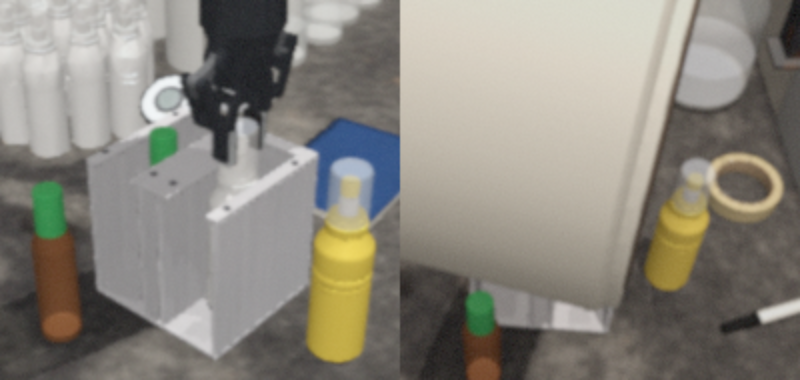

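The cap is between the pads and the bottle slides with the gripper (side crop 238,160). The rack has not moved and forces are about zero, so I continue out.

play_rows --targets '[{"dx": -1.2,"dy": 0.12,"dz": 0,"wx": 0,"wy": 0,"wz": 0,"jaw": 2},{"dx": -1.2,"dy": 0.12,"dz": 0,"wx": 0,"wy": 0,"wz": 0,"jaw": 2},{"dx": -1.2,"dy": 0.12,"dz": 0,"wx": 0,"wy": 0,"wz": 0,"jaw": 2},{"dx": -1.2,"dy": 0.12,"dz": 0,"wx": 0,"wy": 0,"wz": 0,"jaw": 2},{"dx": -1.2,"dy": 0.12,"dz": 0,"wx": 0,"wy": 0,"wz": 0,"jaw": 2},{"dx": -1.2,"dy": 0.12,"dz": 0,"wx": 0,"wy": 0,"wz": 0,"jaw": 2},{"dx": -1.2,"dy": 0.12,"dz": 0,"wx": 0,"wy": 0,"wz": 0,"jaw": 2},{"dx": -1.2,"dy": 0.12,"dz": 0,"wx": 0,"wy": 0,"wz": 0,"jaw": 2},{"dx": -1.2,"dy": 0.12,"dz": 0,"wx": 0,"wy": 0,"wz": 0,"jaw": 2},{"dx": -1.2,"dy": 0.12,"dz": 0,"wx": 0,"wy": 0,"wz": 0,"jaw": 2},{"dx": -1.2,"dy": 0.12,"dz": 0,"wx": 0,"wy": 0,"wz": 0,"jaw": 2},{"dx": 0,"dy": 0,"dz": 0,"wx": 0,"wy": 0,"wz": 0,"jaw": 2}]'

```text
t: 5.8
ee_pos: [0.4452, -0.177, 0.1993]
eef_rot: [0.999, -0.05, -0.0, -0.0]
force: [-0.0, -0.6, -1.0]
finger_gap: 0.0342
```

Run:
```python
from h import *
import cv2
a=shot("side","s3")[90:300,130:370];b=shot("top","t3")[130:340,165:405]
cv2.imwrite("pics/m3.png",cv2.resize(np.hstack([a,b]),(800,350)))
s=bot.get_state();print(s["ee_pos"],s["force"],s["ft_torque"])
```

```text
[ 0.44669462 -0.1773349   0.19951905] [ 0.57273215  0.21814402 -0.72712269] [ 0.04026772  0.01346349 -0.02192831]
```

View pics/m3.png

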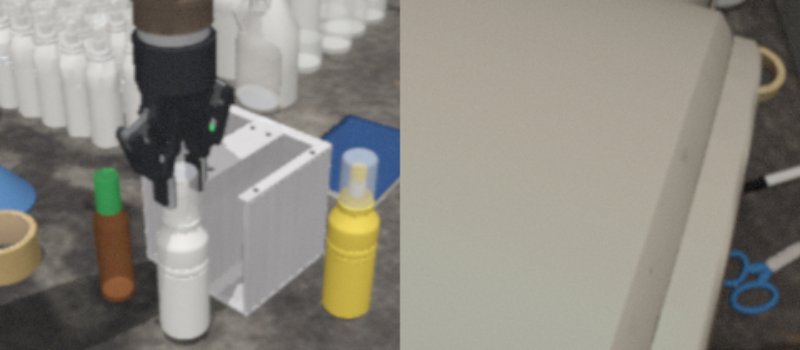

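Out, upright and held (side crop 185,270). Both look-alikes still stand, and this side view does not show the slim bottle. Next I raise it.

play_rows --targets '[{"dx": 0,"dy": 0,"dz": 1.5,"wx": 0,"wy": 0,"wz": 0,"jaw": 2},{"dx": 0,"dy": 0,"dz": 2.5,"wx": 0,"wy": 0,"wz": 0,"jaw": 2},{"dx": 0,"dy": 0,"dz": 2.5,"wx": 0,"wy": 0,"wz": 0,"jaw": 2},{"dx": 0,"dy": 0,"dz": 2.5,"wx": 0,"wy": 0,"wz": 0,"jaw": 2},{"dx": 0,"dy": 0,"dz": 2.5,"wx": 0,"wy": 0,"wz": 0,"jaw": 2},{"dx": 0,"dy": 0,"dz": 2.5,"wx": 0,"wy": 0,"wz": 0,"jaw": 2},{"dx": 0,"dy": 0,"dz": 2.5,"wx": 0,"wy": 0,"wz": 0,"jaw": 2},{"dx": 0,"dy": 0,"dz": 2.5,"wx": 0,"wy": 0,"wz": 0,"jaw": 2},{"dx": 0,"dy": 0,"dz": 2.5,"wx": 0,"wy": 0,"wz": 0,"jaw": 2},{"dx": 0,"dy": 0,"dz": 1.5,"wx": 0,"wy": 0,"wz": 0,"jaw": 2},{"dx": 0,"dy": 0,"dz": 0,"wx": 0,"wy": 0,"wz": 0,"jaw": 2}]'

```text
t: 7.0
ee_pos: [0.4477, -0.1776, 0.4316]
eef_rot: [0.999, -0.049, 0.003, 0.001]
force: [-0.2, 0.1, -1.1]
finger_gap: 0.0342
```

play_rows --targets '[{"dx": 0.7,"dy": 0.8,"dz": 0,"wx": 0,"wy": -0.02,"wz": 0,"jaw": 2},{"dx": 1.4,"dy": 1.6,"dz": 0,"wx": 0,"wy": -0.046,"wz": 0,"jaw": 2},{"dx": 1.4,"dy": 1.6,"dz": 0,"wx": 0,"wy": -0.046,"wz": 0,"jaw": 2},{"dx": 1.4,"dy": 1.6,"dz": 0,"wx": 0,"wy": -0.046,"wz": 0,"jaw": 2},{"dx": 1.4,"dy": 1.6,"dz": 0,"wx": 0,"wy": -0.046,"wz": 0,"jaw": 2},{"dx": 1.4,"dy": 1.7,"dz": 0,"wx": 0,"wy": -0.046,"wz": 0,"jaw": 2},{"dx": 1.4,"dy": 1.7,"dz": 0,"wx": 0,"wy": -0.046,"wz": 0,"jaw": 2},{"dx": 1.4,"dy": 1.7,"dz": 0,"wx": 0,"wy": -0.046,"wz": 0,"jaw": 2},{"dx": 1.4,"dy": 1.7,"dz": 0,"wx": 0,"wy": -0.046,"wz": 0,"jaw": 2},{"dx": 1.4,"dy": 1.7,"dz": 0,"wx": 0,"wy": -0.046,"wz": 0,"jaw": 2},{"dx": 1.4,"dy": 1.7,"dz": 0,"wx": 0,"wy": -0.046,"wz": 0,"jaw": 2},{"dx": 1.0,"dy": 1.4,"dz": 0,"wx": 0,"wy": -0.044,"wz": 0,"jaw": 2}]'

```text
t: 8.2
ee_pos: [0.6034, 0.0126, 0.4272]
eef_rot: [0.965, -0.047, 0.258, -0.013]
force: [0.7, 0.2, -0.4]
finger_gap: 0.0341
```

Run:
```python
from h import *
from scipy.spatial.transform import Rotation as R
a=shot("side","s4")[20:300,150:390];b=shot("top","t4")[80:360,165:405]
cv2.imwrite("pics/m4.png",cv2.resize(np.hstack([a,b]),(800,467)))
s=bot.get_state();p=s["ee_pos"];z=R.from_quat(s["eef_rot"]).as_matrix()[:,2]
psi=.019;ax=np.array([-.5*np.cos(psi),-.5*np.sin(psi),.866])
L=np.array([.739,.0135,.105]);b=p+.191*z
print(p,z,s["finger_gap"],"base",b,"rel tgt",b-(L+.08*ax),"ang",np.arccos(-z@ax), "f",s["force"])
print("base px",proj("side",b),proj("top",b),"lens px",proj("side",L),proj("top",L))
```

```text
[0.60251171 0.01311912 0.42649568] [ 0.4977046   0.00245832 -0.86734312] 0.034281977530010256 base [0.69757329 0.01358866 0.26083315] rel tgt [-0.00143393  0.00084862  0.08655315] ang 0.010012230654820198 f [-1.05727075  0.45955378  0.02463643]
base px [240.63514722  91.62323683] [204.28500612 105.71060764] lens px [253.93781833 149.70121202] [212.13535869 142.25959143]
```

View pics/m4.png

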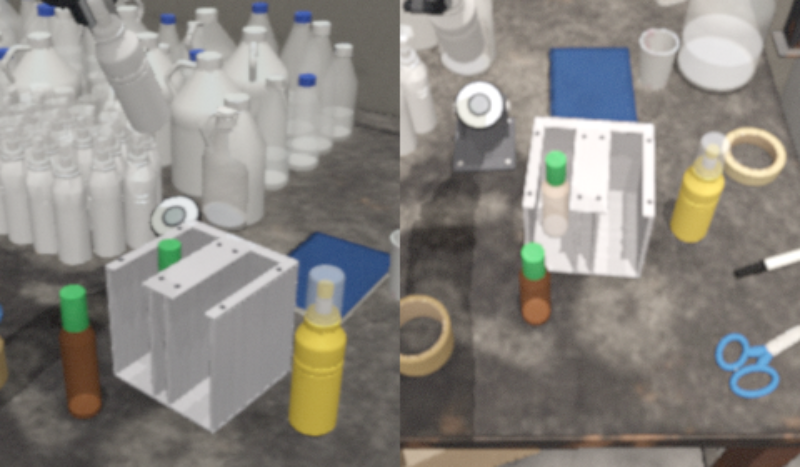

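The bottle is held leaning over the camera, and its base in the side crop (155,125) agrees with the pose I computed. The slim bottle stands in its lane. Descending 8.6 cm.

play_rows --targets '[{"dx": 0,"dy": 0,"dz": -1.5,"wx": 0,"wy": 0,"wz": 0,"jaw": 2},{"dx": 0,"dy": 0,"dz": -1.5,"wx": 0,"wy": 0,"wz": 0,"jaw": 2},{"dx": 0,"dy": 0,"dz": -1.5,"wx": 0,"wy": 0,"wz": 0,"jaw": 2},{"dx": 0,"dy": 0,"dz": -1.5,"wx": 0,"wy": 0,"wz": 0,"jaw": 2},{"dx": 0.1,"dy": -0.1,"dz": -1.2,"wx": 0,"wy": 0,"wz": 0,"jaw": 2},{"dx": 0,"dy": 0,"dz": -0.9,"wx": 0,"wy": 0,"wz": 0,"jaw": 2},{"dx": 0,"dy": 0,"dz": -0.5,"wx": 0,"wy": 0,"wz": 0,"jaw": 2},{"dx": 0,"dy": 0,"dz": 0,"wx": 0,"wy": 0,"wz": 0,"jaw": 2},{"dx": 0,"dy": 0,"dz": 0,"wx": 0,"wy": 0,"wz": 0,"jaw": 2},{"dx": 0,"dy": 0,"dz": 0,"wx": 0,"wy": 0,"wz": 0,"jaw": 2},{"dx": 0,"dy": 0,"dz": 0,"wx": 0,"wy": 0,"wz": 0,"jaw": 2},{"dx": 0,"dy": 0,"dz": 0,"wx": 0,"wy": 0,"wz": 0,"jaw": 2}]'

```text
t: 9.5
ee_pos: [0.6044, 0.0098, 0.3439]
eef_rot: [0.965, -0.048, 0.259, -0.013]
force: [-0.3, 0.0, -0.3]
finger_gap: 0.0342
```

Run:
```python
from h import *
from scipy.spatial.transform import Rotation as R
s=bot.get_state();p=s["ee_pos"];z=R.from_quat(s["eef_rot"]).as_matrix()[:,2]
psi=.019;ax=np.array([-.5*np.cos(psi),-.5*np.sin(psi),.866])
L=np.array([.739,.0135,.105]);b=p+.191*z
a=shot("side","s5").copy();c=shot("top","t5").copy()
for n,im in(("side",a),("top",c)):
    e1=np.cross(z,[0,1,0]);e1/=np.linalg.norm(e1);e2=np.cross(z,e1)
    for th in np.linspace(0,6.28,16): cv2.circle(im,tuple(np.round(proj(n,b+.027*(np.cos(th)*e1+np.sin(th)*e2))).astype(int)),0,(0,0,255),-1)
a=a[60:200,190:330];c=c[60:200,140:280]
cv2.imwrite("pics/m5.png",cv2.resize(np.hstack([a,c]),(800,400),interpolation=cv2.INTER_CUBIC))
print(p,s["finger_gap"],"rel tgt",b-(L+.08*ax),"ang",np.arccos(-z@ax),"f",s["force"],s["t"])
```

```text
[0.60438609 0.0098348  0.34388521] 0.03416733934464931 rel tgt [ 0.00109309 -0.00289187  0.00431822] ang 0.011609146624126675 f [-0.3370524   0.0194899  -0.30005752] 9.5
```

View pics/m5.png

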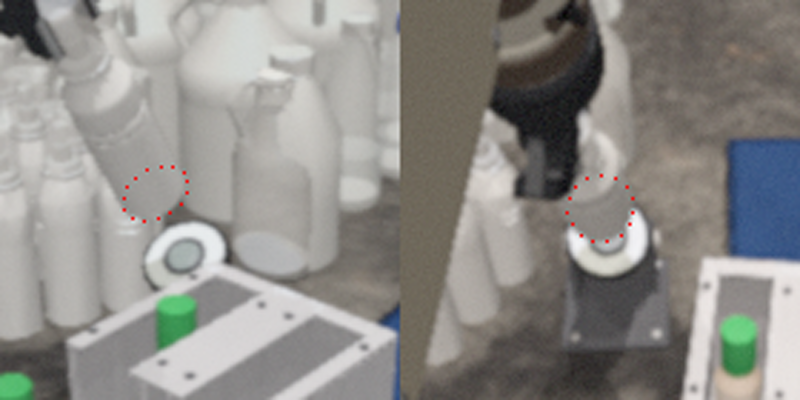

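The red dots are the predicted base rim. They lie on the bottle's rim in both views, right over the lens, with the camera and stand untouched. The arm is still, so I hand in.

```bash
python3 -c "
from cell import bot
print(bot.finish_job())"
```

```text
the job is handed in; nothing more can be done
None
```

I drew the white spray bottle straight out through the rack's open front at low height, with its base about 5–10 mm up. Then I raised it, leaned it 30° and held it over the inspection camera. I handed the job in at about 9.6 s with the bottle still gripped; `finish_job` gives no verdict.

**Final pose (from the measured tool pose and the lens position I found in the images):**
- The base centre is 1 mm (x), 3 mm (y) and 4 mm (z) from the target point 80 mm in front of the lens.
- The bottle's axis is about 0.01 rad from the lens axis.
- The finger gap is steady at 34 mm and outside forces are below 0.5 N.

**Last pictures:**
- The predicted rim of the base lay on the bottle's real rim in both views, clear of the camera and stand.
- The slim bottle was still upright in its lane, and the brown and yellow look-alikes were not touched.

**What did not quite agree:**
- The fingers read 34 mm on a cap listed as 36 mm.
- The two views differed by up to 2–3 mm in places.
- I took the stand's heading from one edge of its base plate and did not check it separately.

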